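Load the sizing balls through the gated funnel

TASK

Load the ball feeder: open its gate by turning the black ball knob anticlockwise (seen from above) as far as it goes, and release the two smaller steel balls from the stand into the funnel, so that both end up lying at the bottom of the clear well tube. Leave the gate fully open, the larger ball on its nest, and everything else on the table where it is.

Things in the scene. Friction and masses are not known exactly. Their poses are not given: they have to be found in the camera images.
- feeder: ball feeder, fixed to the table: a steel base plate 110 (x) x 210 (y) x 16 mm high, four corner posts, a clear plastic well tube, a grey gate deck of the same outline from 78 to 108 mm height, and on the deck an aluminium funnel and a black ball knob. Origin: centre of the base's underside. The funnel's axis lies at y = -55 mm and the knob's axis at y = +60 mm in its frame, both at x = 0
- funnel_rim (a point): centre of the funnel's mouth, at rim height, 150 mm above the table. The mouth is 74 mm wide inside (80 outside) and narrows to a 28 mm throat that leads straight down through the deck into the well tube. While the gate is shut, a steel plate in the deck blocks the throat and a ball would stay in the funnel
- well (a point): centre of the well's floor, 16 mm above the table: bottom of the clear tube (29 mm bore, 62 mm tall) under the funnel. The two balls stacked in it have their centres about 12 and 35 mm above this point
- gate_knob (a joint): angle of the gate knob, rad: 0 = gate shut, 1.2 = gate fully open, at the stop. It grows as the knob is turned anticlockwise seen from above; it starts between 0 and 0.25 and stays where it is left. Turning takes about 0.06 N m. A small pointer on the collar under the knob points to the feeder's -x side at 0. The knob slides the gate plate through a pinion, 30 mm per rad
- knob_center (a point): centre of the smooth black plastic ball knob, 40 mm diameter, 155 mm above the table, on a vertical 14 mm spindle; a collar 40 mm wide lies 31 mm and more below this point, the deck 47 mm below. It is slippery (friction about 0.4): gripped above or below its widest part it slips out of the fingers
- stand: ball stand, fixed to the table: plate 75 (x) x 190 (y) x 10 mm with three upright tubular nests at y = -70, 0, +70 mm in its frame (x = 0), each 16 mm outside, 12 mm inside, top 65 mm above the table; a ball sits on each nest's mouth, held by its own weight. Origin: centre of the underside. Which ball sits on which nest varies. Fingers that close along the stand's x pass clear of the neighbouring balls
- ball_a_center (a point): plain steel ball, 24 mm diameter, 57 g (varies a little), one of the two equal smaller balls; this is its centre. It rests on one of the three nests of the stand, 75 mm above the table. The orientation has no meaning
- ball_b_center (a point): plain steel ball, 24 mm diameter, 57 g (varies a little), one of the two equal smaller balls; this is its centre. It rests on one of the three nests of the stand, 75 mm above the table. The orientation has no meaning
- ball_big_center (a point): the larger steel ball, 38 mm diameter, 225 g, its centre, 83 mm above the table; it sits on the remaining nest and must stay there
- square_tube_c (a point): bystander: steel square tube standing upright, 40 x 40 x 100 mm, centre half-way up
- flat_bar_c (a point): bystander: steel flat bar lying along y in its frame, 25 x 110 x 12 mm, its centre; lies on the robot's side of the ball stand
- bushing_c (a point): bystander: flanged brass plug, 36 mm across, 22 mm high, its centre; stands on the robot's side of the feeder
- step_block_c (a point): bystander: small steel step block 30 x 50 x 26 mm, its centre; lies on the robot's side of the feeder
- hex_nut_c (a point): bystander: large steel hex nut lying flat, 32 mm across, 14 mm high, its centre; beyond the ball stand
- clamp_strap_c (a point): bystander: slotted steel clamp strap lying flat, 28 x 90 x 14 mm, its centre; beyond the feeder
- wrench: bystander: wrench lying flat at the right
- screwdriver: bystander: screwdriver lying at the left

How it is judged:
At the end, for the whole second after the job is handed in: Both 24 mm balls lie at rest in the clear well tube (centres within 8 mm of its axis and less than 48 mm above its floor), the gate knob stands past 1.0 rad (stop at 1.2), and the 38 mm ball is still on its nest (within 12 mm of where it was) (horizontal distance between each of ball_a_center, ball_b_center and well below 0.008 m and z of ball_a_center in the frame of well between 0 and 0.048 m and linear speed of each of ball_a, ball_b below 0.05 m/s and z of ball_b_center in the frame of well between 0 and 0.048 m and value of joint gate_knob above 1 rad and distance of ball_big_center from where it was at the start of the episode below 0.012 m); the robot touches nothing.
It fails at once if the larger ball is taken or knocked off its nest (moved by more than 12 mm) (distance of ball_big_center from where it was at the start of the episode above 0.012 m).
It fails at once if another thing on the table is pushed by more than 30 mm (distance of any of square_tube_c, flat_bar_c, bushing_c, step_block_c, hex_nut_c, clamp_strap_c, wrench, screwdriver from where it was at the start of the episode above 0.03 m).
It also fails if it takes over 67 s, if anything falls off the work surface, if the arm or the gripper's body presses on something with over 40 N, if the wrist force passes 120 N, or if a joint passes its speed limit or range.

ROBOT

A 6-joint arm with a two-finger parallel gripper is mounted at the origin on the work surface. World frame = base frame: x ahead of the robot, y to its left, z up, the work surface at z = 0. Lengths are in m, angles in rad, forces in N, time in s.
With the tool pointing down it reaches from about 0.325 to 0.775 m from the base axis. Payload 9.3 kg.
Tool frame: the origin (TCP) lies midway between the tips of the shut fingers; the grasp point (between the pads) lies 19 mm behind it; z points along the fingers, y is the line along which they close (so a half turn about z gives the same grasp; the last joint's range is limited). The gripper opens to 85 mm and grips with 20 to 120 N. Pads are 22 mm wide; open, the fingers measure 114 mm over their backs; the gripper's body (76 mm by 85 mm) begins 54 mm behind the grasp point. The pads swing forward as they close: fully open they stand 13 mm farther back than shut.
Start: joints at [-1.431, 0.259, 0.021, 1.334, 0, 1.418], TCP at [0.159, -0.527, 0.21] pointing down, gripper open.
Joint ranges: [-3.04, 3.04], [-0.91, 1.82], [-1.04, 1.36], [-1.92, 1.95], [-1.52, 1.45], [-3.14, 3.14]. Speed limits (rad/s): [2.22, 2.22, 2.79, 3.14, 3.14, 3.14].

INTERFACE

Orientations are given as a rotation vector (axis times angle).
In Python, from plant import r gives the robot as it stands.
- The arm moves only by the tool move_arm, never from a script. Its argument "deltas" is one flat list of numbers, 7 for each row, row after row: the shift along the tool's x, y, z in mm, then the turn, a rotation vector about the tool's x, y, z in degrees, then the closure, from 0 (fully open) to 1 (shut). In form: [x, y, z, wx, wy, wz, grip, x, y, z, wx, wy, wz, grip, ...]. A call has 1 to 20 rows; each row is the pose to reach, as a shift and turn from the pose commanded when the call began, along the tool's axes at that moment; what a row does not reach only later rows make up. A row lasts 1/10 s, in which the tool goes at most 50 mm and 8.59 degrees, less where a joint would pass 70% of its speed; a pose out of reach is approached as far as the arm can. A call with a gripper value outside its range is refused whole. The fingers move at their own pace and stop on an object; "squeeze" is the grip in N (left out, the last holds). Time passes only in rows, so rows that repeat a pose let the fingers close. It gives the time, the measured TCP pose, the force, the opening and the grip force at its end, in the units of the state.
- r.state(): the state, without advancing time (a new reading comes with each control period).
- r.camera(name): name is "side" or "top"; returns the picture (420x560x3 uint8, blue, green, red); there is no depth.
- r.calibration(name): a dict with "mtx" (3x3 intrinsics, pixels), "k1" (the pictures are not rectified: a ray, as slopes to the right and down, at radius r is drawn at 1 + k1 r^2 times it, then the intrinsics apply), "world_from_camera" (4x4, takes a point from camera to world coordinates). Camera axes: x right, y down, z forward; pixel columns grow to the right and rows downward; lengths in m; the calibration is good to about 2 mm. A picture is of the moment at which its call begins. calibration takes no time and is no camera call.
- r.hand_in(): hands the job in; it is judged then, once.
The state is a dict: "time": time; "qpos": joint angles; "dq": joint speeds; "joint_torque": joint torques, N m; "tcp_pos": TCP position; "ee_rot": TCP orientation; "wrist_force": force on the tool from outside, world axes, zero at the start; "moment": the same for the moment, N m; "opening": finger opening in m; "grasp_force": force on a finger pad.
Only numpy, scipy, OpenCV 4.12 (cv2) and the standard library are available. Lean on these libraries where they do the work, as an engineer would, in place of code of your own. Each camera call takes 0.05 s, during which the arm holds its last target. There are 200 camera calls.

## Working session

There is one attempt and no reset: what is moved stays moved. The work goes in short steps, Python scripts to look and compute and a tool call to move; the robot and the scene stay as the last step left them, time stands still between calls to the robot, and variables do not carry over. Pictures are saved under pics/ and viewed, at most 10 in all, crops included, and the job is handed in when it is done.

Besides the shell and the picture viewer there is one more tool, called after ">>>" as name(argument=value, ...), one argument or row to a line, values as JSON. move_arm: Moves the arm, as the interface text tells. Its arguments: {"type":"object","properties":{"deltas":{"type":"array"},"squeeze":{"type":"number"}},"required":["deltas"]}

```bash
mkdir -p pics; cat > h.py <<'E'
import numpy as np, cv2
from plant import r
from scipy.spatial.transform import Rotation as R
def ray(cam,u,v):
    c=r.calibration(cam); m=np.array(c["mtx"]); T=np.array(c["world_from_camera"])
    d=np.array([(u-m[0,2])/m[0,0],(v-m[1,2])/m[1,1]]); s=d.copy()
    for _ in range(20): s=d/(1+c["k1"]*(s@s))
    return T[:3,3],T[:3,:3]@np.array([s[0],s[1],1])
def onz(cam,u,v,z):
    o,d=ray(cam,u,v); return o+d*(z-o[2])/d[2]
def proj(cam,p):
    c=r.calibration(cam); m=np.array(c["mtx"]); T=np.array(c["world_from_camera"])
    q=T[:3,:3].T@(np.array(p)-T[:3,3]); s=q[:2]/q[2]; s=s*(1+c["k1"]*(s@s))
    return m[0,0]*s[0]+m[0,2],m[1,1]*s[1]+m[1,2]
E
python3 - <<'E'
from h import *
for n in("top","side"):
    cv2.imwrite(f"pics/{n}0.png",r.camera(n)); c=r.calibration(n); print(n,np.round(c["mtx"],1).tolist(),c["k1"],np.round(c["world_from_camera"],3).tolist())
print(r.state())
E
```

```text
top [[403.6, 0.0, 279.4], [0.0, 403.6, 208.0], [0.0, 0.0, 1.0]] 0.0034227264850290057 [[-0.006, -0.989, 0.15, 0.429], [-1.0, 0.004, -0.015, 0.006], [0.014, -0.15, -0.989, 1.179], [0.0, 0.0, 0.0, 1.0]]
side [[515.0, 0.0, 282.1], [0.0, 515.0, 212.9], [0.0, 0.0, 1.0]] -0.08598988489233211 [[-0.941, -0.236, 0.242, 0.242], [-0.338, 0.692, -0.638, 1.012], [-0.017, -0.682, -0.731, 1.253], [0.0, 0.0, 0.0, 1.0]]
{'time': 0.1, 'qpos': array([-1.43062825e+00,  2.59126961e-01,  2.08483214e-02,  1.33366657e+00,
       -1.84796754e-05,  1.41821260e+00]), 'dq': array([ 1.02468135e-06,  2.00690698e-04,  3.54200232e-03, -1.31392778e-03,
       -3.69557352e-04, -3.53432022e-04]), 'joint_torque': array([ 3.15616242e-03, -5.56695950e+01,  3.45067692e+01,  1.16736538e-02,
       -1.64648982e-04, -7.88407931e-06]), 'tcp_pos': array([ 0.15868513, -0.52633967,  0.20913567]), 'ee_rot': array([-3.10686028e+00, -4.58045519e-01,  1.78177742e-05]), 'wrist_force': array([-0.23583945,  0.0732657 , -0.38569369]), 'moment': array([0.00922644, 0.0398451 , 0.03229987]), 'grasp_force': 0.0, 'opening': 0.0851993245347788}
```

View pics/top0.png

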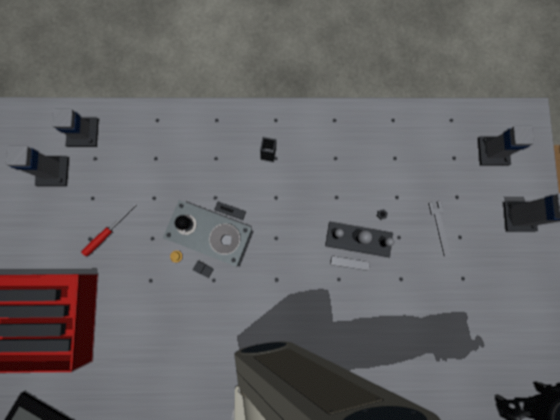

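View pics/side0.png

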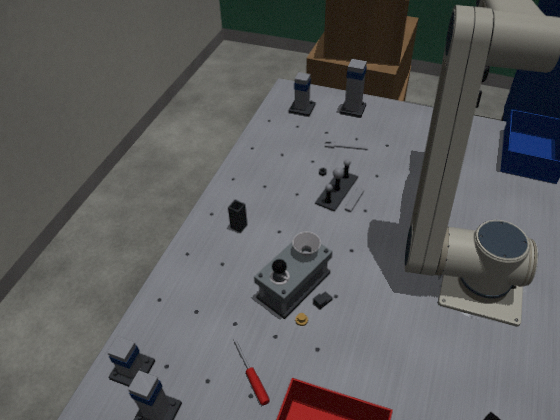

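The top view shows the feeder with its knob at about (184,223) and funnel at (226,239). The stand's balls are near (339,233), (366,238) and (388,242), and the middle one looks largest. I'll zoom in.

```bash
python3 - <<'E'
from h import *
t=cv2.imread("pics/top0.png"); s=cv2.imread("pics/side0.png")
a=cv2.resize(t[190:280,155:255],None,fx=4,fy=4,interpolation=cv2.INTER_CUBIC)
b=cv2.resize(t[205:275,320:400],None,fx=4,fy=4,interpolation=cv2.INTER_CUBIC)
c=cv2.resize(s[225:315,250:340],None,fx=4,fy=4,interpolation=cv2.INTER_CUBIC)[:300]
d=cv2.resize(s[150:215,310:380],None,fx=4,fy=4,interpolation=cv2.INTER_CUBIC)
o=np.zeros((600,800,3),np.uint8)
o[:300,:400]=a[:300]; o[:280,420:740]=b; o[300:600,:360]=c; o[300:560,420:700]=d
cv2.imwrite("pics/z.png",o)
E
```

```text
(no output)
```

View pics/z.png

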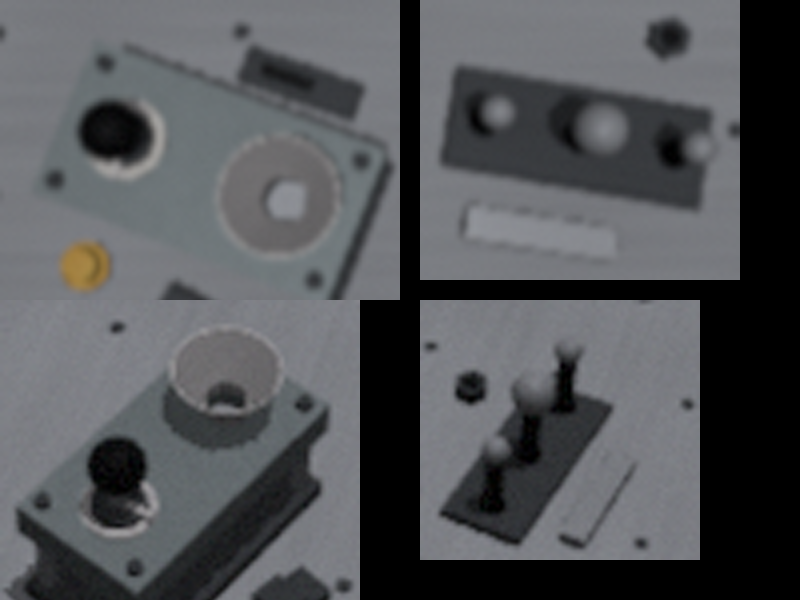

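The zoom confirms that the big ball is on the middle nest and a small ball sits on each outer nest. The gate plate is visible in the throat. Next I triangulate.

```bash
cat > tri.py <<'E'
from h import *
def tri(a,b):
    (o1,d1),(o2,d2)=ray("top",*a),ray("side",*b)
    A=np.stack([d1,-d2],1); t=np.linalg.lstsq(A,o2-o1,rcond=None)[0]
    p,q=o1+t[0]*d1,o2+t[1]*d2; return (p+q)/2,np.linalg.norm(p-q)
E
python3 - <<'E'
from tri import *
k=-.375
P={"b1":((339.25,233),(329.25,187.5),.075),"big":((365.25,237.5),(338.25,173.5),.083),"b3":((390,242),(347,162.5),.075),
"rim":((225,238.75),(306.75,243),.150),"knob":((183.25,222.75),(279.25,266.25),.155)}
for n,(a,b,z) in P.items():
    a=np.add(a,k);b=np.add(b,k);p,e=tri(a,b)
    print(n,np.round(p*1e3,1),round(e*1e3,1),np.round(onz("top",*a,z)*1e3,1),np.round(onz("side",*b,z)*1e3,1))
# masks
t=cv2.imread("pics/top0.png"); s=cv2.imread("pics/side0.png")
def dark(im,x0,y0,x1,y1,th):
    g=im[y0:y1,x0:x1].max(2); m=cv2.connectedComponentsWithStats((g<th).astype(np.uint8))
    for st,c in zip(m[2][1:],m[3][1:]):
        if st[4]>20: print(st.tolist(),c+[x0,y0])
dark(t,170,208,200,242,35); dark(s,265,250,295,285,35)
# stand plate outline & deck outline in top
for (x0,y0,x1,y1,th) in((320,215,400,262,70),):
    g=t[y0:y1,x0:x1].max(2); m=cv2.morphologyEx((g<th).astype(np.uint8),cv2.MORPH_CLOSE,np.ones((9,9)))
    c=max(cv2.findContours(m,0,2)[0],key=cv2.contourArea)+np.array([x0,y0]); b=cv2.boxPoints(cv2.minAreaRect(c)); print([np.round(onz("top",*p,.01)*1e3).tolist() for p in b])
E
```

```text
b1 [ 526.7 -173.7   75.5] 1.6 [ 527.5 -173.7   75. ] [ 526.  -174.3   75. ]
big [ 514.7 -243.6   80.3] 0.5 [ 514.2 -243.    83. ] [ 514.3 -240.6   83. ]
b3 [ 502.3 -312.2   75.6] 0.3 [ 502.2 -312.4   75. ] [ 502.6 -312.9   75. ]
rim [507.1 130.7 145.7] 1.5 [507.5 130.3 150. ] [505.3 134.1 150. ]
knob [548.9 236.8 152.8] 0.6 [548.3 236.2 155. ] [548.6 238.3 155. ]
[5, 8, 17, 13, 168] [182.81547619 222.31547619]
[7, 10, 14, 22, 206] [278.35436893 268.84951456]
[[496.0, -143.0, 10.0], [565.0, -157.0, 10.0], [532.0, -341.0, 10.0], [464.0, -326.0, 10.0]]
```

```bash
cat > d.py <<'E'
import sys
from h import *
x,y,z,phi=map(float,sys.argv[1:5])   # mm, deg of tool x yaw, tool down
s=r.state(); T=R.from_rotvec(s["ee_rot"])
G=R.from_euler("z",phi,degrees=True)*R.from_rotvec([np.pi,0,0])
print(np.round(T.inv().apply(np.array([x,y,z])-s["tcp_pos"]*1e3),1),np.round((T.inv()*G).as_rotvec(degrees=True),1),np.round(s["tcp_pos"]*1e3,1),s["time"])
E
python3 d.py 548.5 237.2 260 80
```

```text
[ 593.6 -618.6  -50.1] [ -0.1  -0.  -63.2] [ 158.7 -526.3  209.1] 0.1
```

>>> move_arm(
  deltas=[0, 0, -51, 0, 0, -8, 0, 594, -618, -51, 0, 0, -63.2, 0, 594, -618, -51, 0, 0, -63.2, 0, 594, -618, -51, 0, 0, -63.2, 0, 594, -618, -51, 0, 0, -63.2, 0, 594, -618, -51, 0, 0, -63.2, 0, 594, -618, -51, 0, 0, -63.2, 0, 594, -618, -51, 0, 0, -63.2, 0, 594, -618, -51, 0, 0, -63.2, 0, 594, -618, -51, 0, 0, -63.2, 0, 594, -618, -51, 0, 0, -63.2, 0, 594, -618, -51, 0, 0, -63.2, 0, 594, -618, -51, 0, 0, -63.2, 0, 594, -618, -51, 0, 0, -63.2, 0, 594, -618, -51, 0, 0, -63.2, 0, 594, -618, -51, 0, 0, -63.2, 0, 594, -618, -51, 0, 0, -63.2, 0, 594, -618, -51, 0, 0, -63.2, 0, 594, -618, -51, 0, 0, -63.2, 0, 594, -618, -51, 0, 0, -63.2, 0],
)

```text
time: 2.1
tcp_pos: [0.5491, 0.2378, 0.2593]
ee_rot: [-2.404, -2.021, 0.003]
wrist_force: [-0.5, -0.1, -0.8]
opening: 0.0852
grasp_force: 0.0
```

```bash
python3 d.py 548.5 237.2 138 80; python3 - <<'E'
from h import *
s=r.camera("side"); a=r.camera("top")
o=np.hstack([cv2.resize(s[150:300,220:350],None,fx=3,fy=3,interpolation=2),cv2.resize(a[160:310,130:260],None,fx=3,fy=3,interpolation=2)]); cv2.imwrite("pics/k1.png",o)
E
```

```text
[ -0.6  -0.3 121.3] [-0.1  0.1  0.1] [549.1 237.8 259.3] 2.1
```

View pics/k1.png

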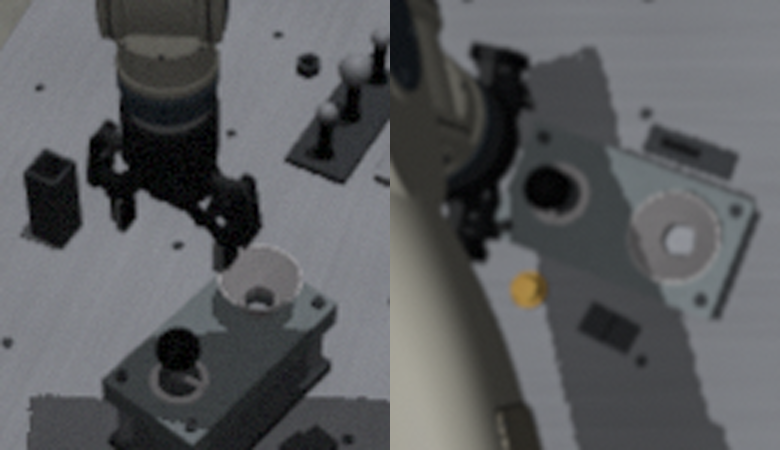

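The knob and gripper line up: the fingers straddle the knob along world x and stay clear of the funnel. I descend to the knob's equator and grip.

>>> move_arm(
  deltas=[-0.6, -0.3, 50, 0, 0, 0, 0, -0.6, -0.3, 90, 0, 0, 0, 0, -0.6, -0.3, 115, 0, 0, 0, 0, -0.6, -0.3, 125, 0, 0, 0, 0, -0.6, -0.3, 125, 0, 0, 0, 0, -0.6, -0.3, 125, 0, 0, 0, 1, -0.6, -0.3, 125, 0, 0, 0, 1, -0.6, -0.3, 125, 0, 0, 0, 1, -0.6, -0.3, 125, 0, 0, 0, 1, -0.6, -0.3, 125, 0, 0, 0, 1, -0.6, -0.3, 125, 0, 0, 0, 1, -0.6, -0.3, 125, 0, 0, 0, 1, -0.6, -0.3, 125, 0, 0, 0, 1],
  squeeze=30,
)

```text
time: 3.5
tcp_pos: [0.5481, 0.2363, 0.1372]
ee_rot: [-2.406, -2.019, -0.001]
wrist_force: [-5.5, -1.3, 10.0]
opening: 0.0355
grasp_force: 29.2
```

The 35.5 mm opening and the upward force mean the pads sit above the equator. I open, lower, and regrip.

>>> move_arm(
  deltas=[0, 0, 0, 0, 0, 0, 0.3, 0, 0, 0, 0, 0, 0, 0.3, 0, 0, 0, 0, 0, 0, 0.3, 0, 0, 6, 0, 0, 0, 0.3, 0, 0, 6, 0, 0, 0, 0.3, 0, 0, 6, 0, 0, 0, 1, 0, 0, 6, 0, 0, 0, 1, 0, 0, 6, 0, 0, 0, 1, 0, 0, 6, 0, 0, 0, 1, 0, 0, 6, 0, 0, 0, 1],
  squeeze=30,
)

```text
time: 4.5
tcp_pos: [0.548, 0.2361, 0.1298]
ee_rot: [-2.406, -2.019, 0.001]
wrist_force: [-5.4, -0.1, 4.1]
opening: 0.0379
grasp_force: 30.2
```

>>> move_arm(
  deltas=[0, -1, 0, 0, 0, 0, 0.4, 0, -1, 0, 0, 0, 0, 0.4, 0, -1, 4, 0, 0, 0, 0.4, 0, -1, 4, 0, 0, 0, 0.4, 0, -1, 4, 0, 0, 0, 1, 0, -1, 4, 0, 0, 0, 1, 0, -1, 4, 0, 0, 0, 1, 0, -1, 4, 0, 0, 0, 1, 0, -1, 4, 0, 0, 0, 1],
  squeeze=30,
)

```text
time: 5.4
tcp_pos: [0.5479, 0.2361, 0.1258]
ee_rot: [2.407, 2.018, 0.0]
wrist_force: [1.6, -0.5, 0.5]
opening: 0.0385
grasp_force: 30.2
```

>>> move_arm(
  deltas=[0, -1, 0, 0, 0, -5, 1, 0, -1, 0, 0, 0, -10, 1, 0, 0, 0, 0, 0, -15, 1, 0, 0, 0, 0, 0, -20, 1, 0, 0, 0, 0, 0, -25, 1, 0, 0, 0, 0, 0, -30, 1, 0, 0, 0, 0, 0, -35, 1, 0, 0, 0, 0, 0, -40, 1, 0, 0, 0, 0, 0, -45, 1, 0, 0, 0, 0, 0, -50, 1, 0, 0, 0, 0, 0, -55, 1, 0, 0, 0, 0, 0, -60, 1, 0, 0, 0, 0, 0, -65, 1, 0, 0, 0, 0, 0, -70, 1, 0, 0, 0, 0, 0, -75, 1, 0, 0, 0, 0, 0, -75, 1],
)

```text
time: 7.0
tcp_pos: [0.5491, 0.2394, 0.1261]
ee_rot: [0.673, 3.067, 0.011]
wrist_force: [6.2, 14.9, -2.3]
opening: 0.038
grasp_force: 31.8
```

```bash
python3 d.py 548.5 237.2 126 80; python3 -c "
from h import *
s=r.state();print(s['moment'],s['wrist_force'],s['qpos'])"
```

```text
[-0.4 -2.2  0.1] [ 0.3 -0.3 75.2] [549.1 239.4 126.1] 7.0
[ 3.09576232 -1.2935384   0.04649915] [ 6.17677323 14.91865063 -2.26496724] [ 0.26827102  0.37223276 -0.02746139  1.16669463  0.0053432   0.70038249]
```

>>> move_arm(
  deltas=[0, 0, 0, 0, 0, 0, 0.3, 0, 0, 0, 0, 0, 0, 0.3, 0, 0, 0, 0, 0, 0, 0.3, 0, 0, -30, 0, 0, 0, 0.3, 0, 0, -70, 0, 0, 0, 0.3, 0, 0, -115, 0, 0, 0, 0.1, 0, 0, -135, 0, 0, 0, 0, 0, 0, -135, 0, 0, 0, 0],
)

```text
time: 7.8
tcp_pos: [0.5487, 0.2362, 0.2641]
ee_rot: [0.68, 3.062, 0.004]
wrist_force: [-1.0, 0.6, -0.8]
opening: 0.0857
grasp_force: 0.0
```

```bash
python3 - <<'E'
from h import *
s=r.camera("side"); a=r.camera("top")
o=np.hstack([cv2.resize(s[220:320,250:340],None,fx=4,fy=4,interpolation=2),cv2.resize(a[190:290,160:255],None,fx=4,fy=4,interpolation=2)]); cv2.imwrite("pics/k2.png",o)
E
python3 d.py 526.7 -174 160 80
```

```text
[-154.6 -380.3  100.4] [-0.  0. 75.] [547.6 236.  260.3] 7.9
```

View pics/k2.png

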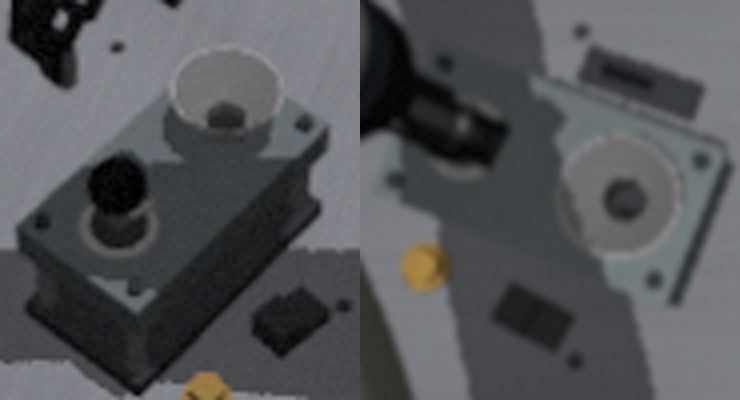

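The throat is now completely dark, so the gate is open. I'll check the pointer once the arm is out of the way. Next is ball 1.

>>> move_arm(
  deltas=[-154.6, -380.3, 0, 0, 0, 75, 0, -154.6, -380.3, 0, 0, 0, 75, 0, -154.6, -380.3, 0, 0, 0, 75, 0, -154.6, -380.3, 0, 0, 0, 75, 0, -154.6, -380.3, 0, 0, 0, 75, 0, -154.6, -380.3, 0, 0, 0, 75, 0, -154.6, -380.3, 0, 0, 0, 75, 0, -154.6, -380.3, 0, 0, 0, 75, 0, -154.6, -380.3, 0, 0, 0, 75, 0, -154.6, -380.3, 0, 0, 0, 75, 0, -154.6, -380.3, 100, 0, 0, 75, 0, -154.6, -380.3, 100, 0, 0, 75, 0, -154.6, -380.3, 100, 0, 0, 75, 0, -154.6, -380.3, 100, 0, 0, 75, 0, -154.6, -380.3, 100, 0, 0, 75, 0],
)

```text
time: 9.4
tcp_pos: [0.5284, -0.1738, 0.1634]
ee_rot: [2.402, 2.019, 0.002]
wrist_force: [0.7, 0.1, 0.1]
opening: 0.0854
grasp_force: 0.0
```

```bash
python3 d.py 526.7 -174 50 80;  python3 - <<'E'
from h import *
s=r.camera("side"); a=r.camera("top")
o=np.hstack([cv2.resize(s[110:230,300:390],None,fx=4,fy=4,interpolation=2),cv2.resize(a[170:290,150:250],None,fx=4,fy=4,interpolation=2)]); cv2.imwrite("pics/b1.png",o)
E
```

```text
[ -0.4  -2.1 113.4] [0.2 0.1 0.1] [ 528.4 -173.8  163.4] 9.4
```

View pics/b1.png

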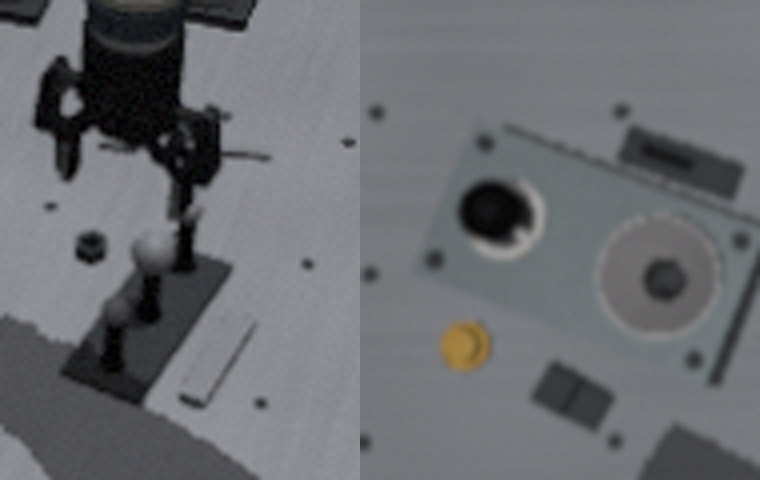

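The pointer has swung round to the lower right of the collar, at about 1.2 rad, so the gate is open. The gripper is above ball 1, so I descend and grasp.

>>> move_arm(
  deltas=[-0.4, -1, 40, 0, 0, 0, 0, -0.4, -1, 75, 0, 0, 0, 0, -0.4, -1, 100, 0, 0, 0, 0, -0.4, -1, 109, 0, 0, 0, 0, -0.4, -1, 109, 0, 0, 0, 0, -0.4, -1, 109, 0, 0, 0, 0],
)

```text
time: 10.1
tcp_pos: [0.527, -0.1746, 0.0534]
ee_rot: [2.405, 2.018, 0.002]
wrist_force: [0.2, 0.7, 0.5]
opening: 0.0854
grasp_force: 0.0
```

```bash
python3 d.py 526.7 -174 51 80
```

```text
[ 0.5 -0.4  2.4] [ 0.1  0.  -0. ] [ 527.  -174.6   53.4] 10.1
```

>>> move_arm(
  deltas=[0.5, -0.4, 2.4, 0, 0, 0, 0, 0.5, -0.4, 2.4, 0, 0, 0, 0.4, 0.5, -0.4, 2.4, 0, 0, 0, 0.6, 0.5, -0.4, 2.4, 0, 0, 0, 1, 0.5, -0.4, 2.4, 0, 0, 0, 1, 0.5, -0.4, 2.4, 0, 0, 0, 1, 0.5, -0.4, 2.4, 0, 0, 0, 1, 0.5, -0.4, 2.4, 0, 0, 0, 1, 0.5, -0.4, 2.4, 0, 0, 0, 1, 0.5, -0.4, 2.4, 0, 0, 0, 1],
  squeeze=30,
)

```text
time: 11.1
tcp_pos: [0.5265, -0.1738, 0.0498]
ee_rot: [2.406, 2.018, 0.002]
wrist_force: [5.3, -0.5, 4.6]
opening: 0.0218
grasp_force: 29.4
```

>>> move_arm(
  deltas=[0, 0, -5, 0, 0, 0, 1, 0, 0, -15, 0, 0, 0, 1, 0, 0, -30, 0, 0, 0, 1, 0, 0, -60, 0, 0, 0, 1, 0, 0, -100, 0, 0, 0, 1, 0, 0, -145, 0, 0, 0, 1, 0, 0, -180, 0, 0, 0, 1, 0, 0, -180, 0, 0, 0, 1],
)

```text
time: 11.9
tcp_pos: [0.5265, -0.174, 0.2346]
ee_rot: [2.402, 2.015, 0.004]
wrist_force: [0.5, -0.5, 0.2]
opening: 0.0222
grasp_force: 29.5
```

```bash
python3 d.py 507 131.5 225 80; python3 - <<'E'
from h import *
s=r.camera("side"); a=r.camera("top")
o=np.hstack([cv2.resize(s[90:210,290:390],None,fx=4,fy=4,interpolation=2),cv2.resize(a[180:300,310:400],None,fx=4,fy=4,interpolation=2)]); cv2.imwrite("pics/b1b.png",o)
E
```

```text
[297.5 -72.4   8.5] [ 0.4  0.1 -0. ] [ 526.5 -174.   234.6] 11.9
```

View pics/b1b.png

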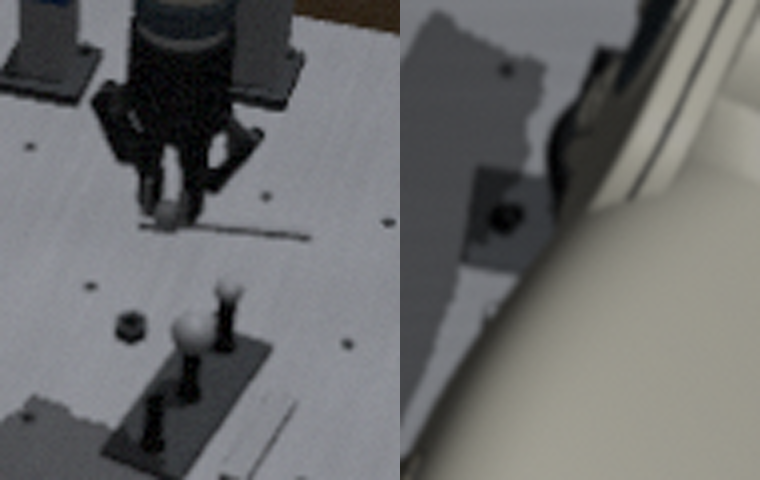

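Ball 1 is held at the fingertips and the other two balls are undisturbed. Next I carry it to the funnel.

>>> move_arm(
  deltas=[40, -10, 0, 0, 0, 0, 1, 85, -20.7, 0, 0, 0, 0, 1, 125, -30.4, 0, 0, 0, 0, 1, 165, -40.2, 0, 0, 0, 0, 1, 205, -49.9, 0, 0, 0, 0, 1, 245, -59.6, 0, 0, 0, 0, 1, 280, -68.1, 0, 0, 0, 0, 1, 297.5, -72.4, 0, 0, 0, 0, 1, 297.5, -72.4, 15, 0, 0, 0, 1, 297.5, -72.4, 40, 0, 0, 0, 1, 297.5, -72.4, 60, 0, 0, 0, 1, 297.5, -72.4, 70, 0, 0, 0, 1, 297.5, -72.4, 70, 0, 0, 0, 1, 297.5, -72.4, 70, 0, 0, 0, 1],
)

```text
time: 13.4
tcp_pos: [0.506, 0.132, 0.1595]
ee_rot: [-2.407, -2.019, 0.001]
wrist_force: [0.4, -0.3, -0.7]
opening: 0.0213
grasp_force: 29.5
```

```bash
python3 d.py 507 131.5 160 80; python3 - <<'E'
from h import *
s=r.camera("side"); a=r.camera("top")
o=np.hstack([cv2.resize(s[190:310,250:350],None,fx=4,fy=4,interpolation=2),cv2.resize(a[180:300,150:250],None,fx=4,fy=4,interpolation=2)]); cv2.imwrite("pics/f1.png",o)
E
```

```text
[-0.3  1.  -0.5] [-0.  0. -0.] [506.  132.  159.5] 13.4
```

View pics/f1.png

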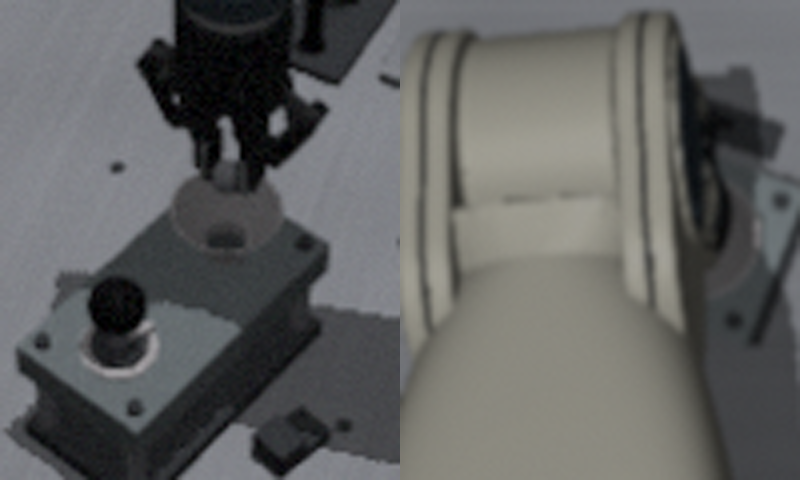

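The ball is held over the funnel mouth, so I release it.

>>> move_arm(
  deltas=[0, 0, 0, 0, 0, 0, 0.65, 0, 0, 0, 0, 0, 0, 0.6, 0, 0, 0, 0, 0, 0, 0.5, 0, 0, 0, 0, 0, 0, 0.5, 0, 0, 0, 0, 0, 0, 0.5, 0, 0, -40, 0, 0, 0, 0.3, 0, 0, -80, 0, 0, 0, 0, 0, 0, -80, 0, 0, 0, 0],
)

```text
time: 14.3
tcp_pos: [0.5078, 0.1323, 0.2442]
ee_rot: [2.404, 2.016, 0.01]
wrist_force: [0.6, -0.6, -0.2]
opening: 0.0838
grasp_force: 0.0
```

```bash
python3 d.py 502.3 -312.5 160 80
```

```text
[-439.2   71.3   83.9] [ 0.4 -0.1 -0. ] [507.8 132.3 244.2] 14.3
```

>>> move_arm(
  deltas=[-439.2, 72, 0, 0, 0, 0, 0, -439.2, 72, 0, 0, 0, 0, 0, -439.2, 72, 0, 0, 0, 0, 0, -439.2, 72, 0, 0, 0, 0, 0, -439.2, 72, 0, 0, 0, 0, 0, -439.2, 72, 0, 0, 0, 0, 0, -439.2, 72, 0, 0, 0, 0, 0, -439.2, 72, 0, 0, 0, 0, 0, -439.2, 72, 0, 0, 0, 0, 0, -439.2, 72, 0, 0, 0, 0, 0, -439.2, 72, 0, 0, 0, 0, 0, -439.2, 72, 40, 0, 0, 0, 0, -439.2, 72, 80, 0, 0, 0, 0, -439.2, 72, 80, 0, 0, 0, 0, -439.2, 72, 80, 0, 0, 0, 0],
)

```text
time: 15.8
tcp_pos: [0.5007, -0.3119, 0.1602]
ee_rot: [-2.405, -2.02, 0.0]
wrist_force: [0.8, -0.2, 1.2]
opening: 0.0852
grasp_force: 0.0
```

```bash
python3 d.py 502.3 -312.5 45 80; python3 - <<'E'
from h import *
s=r.camera("side"); a=r.camera("top")
o=np.hstack([cv2.resize(s[110:230,300:400],None,fx=4,fy=4,interpolation=2),cv2.resize(a[180:300,150:250],None,fx=4,fy=4,interpolation=2)]); cv2.imwrite("pics/b3.png",o)
E
```

```text
[ -0.4   1.8 115.2] [-0. -0.  0.] [ 500.7 -311.9  160.2] 15.8
```

View pics/b3.png

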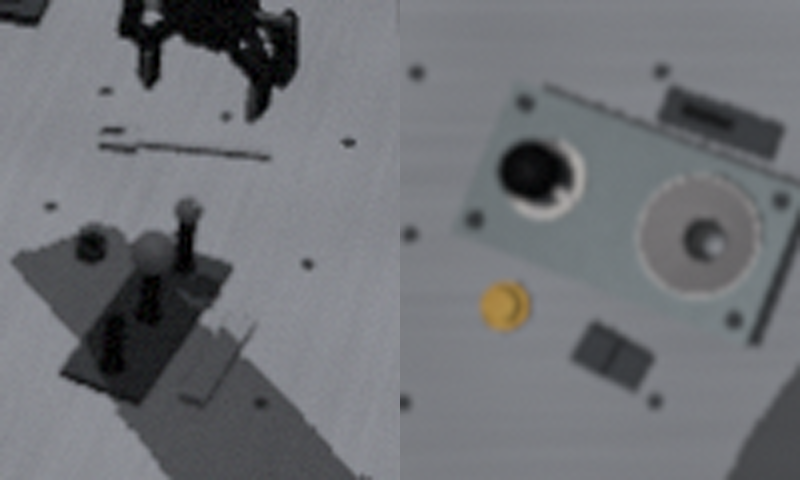

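Ball 1 shows as a bright spot deep in the throat, at about (713,243) in the crop. Next is the second ball.

>>> move_arm(
  deltas=[-0.4, 1.2, 40, 0, 0, 0, 0, -0.4, 1.2, 75, 0, 0, 0, 0, -0.4, 1.2, 105, 0, 0, 0, 0, -0.4, 1.2, 113, 0, 0, 0, 0, -0.4, 1.2, 113, 0, 0, 0, 0.2, -0.4, 1.2, 113, 0, 0, 0, 0.4, -0.4, 1.2, 113, 0, 0, 0, 0.6, -0.4, 1.2, 113, 0, 0, 0, 1, -0.4, 1.2, 113, 0, 0, 0, 1, -0.4, 1.2, 113, 0, 0, 0, 1, -0.4, 1.2, 113, 0, 0, 0, 1, -0.4, 1.2, 113, 0, 0, 0, 1, -0.4, 1.2, 113, 0, 0, 0, 1],
  squeeze=30,
)

```text
time: 17.2
tcp_pos: [0.5022, -0.314, 0.0474]
ee_rot: [2.405, 2.018, 0.001]
wrist_force: [0.6, 0.3, 6.0]
opening: 0.0214
grasp_force: 29.1
```

Gripped. I lift and carry it.

>>> move_arm(
  deltas=[0, 0, -5, 0, 0, 0, 1, 0, 0, -15, 0, 0, 0, 1, 0, 0, -30, 0, 0, 0, 1, 0, 0, -60, 0, 0, 0, 1, 0, 0, -100, 0, 0, 0, 1, 0, 0, -145, 0, 0, 0, 1, 0, 0, -185, 0, 0, 0, 1, 0, 0, -185, 0, 0, 0, 1, 0, 0, -185, 0, 0, 0, 1],
)

```text
time: 18.1
tcp_pos: [0.5018, -0.3137, 0.2325]
ee_rot: [2.405, 2.018, 0.001]
wrist_force: [0.2, 0.1, -1.1]
opening: 0.0216
grasp_force: 29.5
```

```bash
python3 d.py 507 131.5 160 80
```

```text
[439.4 -72.5  71.9] [ 0.1  0.1 -0. ] [ 501.8 -313.7  232.5] 18.1
```

>>> move_arm(
  deltas=[40, -6.6, 0, 0, 0, 0, 1, 85, -14, 0, 0, 0, 0, 1, 130, -21.5, 0, 0, 0, 0, 1, 175, -28.9, 0, 0, 0, 0, 1, 220, -36.3, 0, 0, 0, 0, 1, 265, -43.7, 0, 0, 0, 0, 1, 310, -51.2, 0, 0, 0, 0, 1, 355, -58.6, 0, 0, 0, 0, 1, 400, -66, 0, 0, 0, 0, 1, 430, -71, 0, 0, 0, 0, 1, 439.4, -72.5, 0, 0, 0, 0, 1, 439.4, -72.5, 15, 0, 0, 0, 1, 439.4, -72.5, 40, 0, 0, 0, 1, 439.4, -72.5, 62, 0, 0, 0, 1, 439.4, -72.5, 71, 0, 0, 0, 1, 439.4, -72.5, 71, 0, 0, 0, 1, 439.4, -72.5, 71, 0, 0, 0, 1],
)

```text
time: 19.8
tcp_pos: [0.507, 0.1315, 0.1608]
ee_rot: [2.407, 2.018, 0.0]
wrist_force: [-0.1, 0.4, 0.1]
opening: 0.0214
grasp_force: 29.5
```

Release, rise, and move off toward -y so the feeder is in view. The gripper stays high over the stand.

>>> move_arm(
  deltas=[0, 0, 0, 0, 0, 0, 0.65, 0, 0, 0, 0, 0, 0, 0.6, 0, 0, 0, 0, 0, 0, 0.5, 0, 0, 0, 0, 0, 0, 0.5, 0, 0, 0, 0, 0, 0, 0.5, 0, 0, -40, 0, 0, 0, 0.3, 0, 0, -80, 0, 0, 0, 0, -300, 50, -100, 0, 0, 0, 0, -300, 50, -100, 0, 0, 0, 0, -300, 50, -100, 0, 0, 0, 0, -300, 50, -100, 0, 0, 0, 0, -300, 50, -100, 0, 0, 0, 0, -300, 50, -100, 0, 0, 0, 0, -300, 50, -100, 0, 0, 0, 0, -300, 50, -100, 0, 0, 0, 0, -300, 50, -100, 0, 0, 0, 0],
)

```text
time: 21.4
tcp_pos: [0.5036, -0.1716, 0.2602]
ee_rot: [-2.406, -2.019, -0.0]
wrist_force: [0.4, 0.4, 0.8]
opening: 0.0855
grasp_force: 0.0
```

```bash
python3 - <<'E'
from h import *
s=r.camera("side"); a=r.camera("top")
o=np.hstack([cv2.resize(s[150:320,250:370],None,fx=3.5,fy=3.5,interpolation=2),cv2.resize(a[175:290,165:250],(378,595),interpolation=2)[:595]]) if 0 else None
A=cv2.resize(s[150:320,250:365],None,fx=3.5,fy=3.5,interpolation=2); B=cv2.resize(a[195:275,160:255],None,fx=4,fy=4,interpolation=2)
o=np.zeros((600,800,3),np.uint8); o[:A.shape[0],:A.shape[1]]=A[:600]; o[:B.shape[0],415:415+B.shape[1]]=B
cv2.imwrite("pics/end.png",o)
E
```

```text
(no output)
```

View pics/end.png

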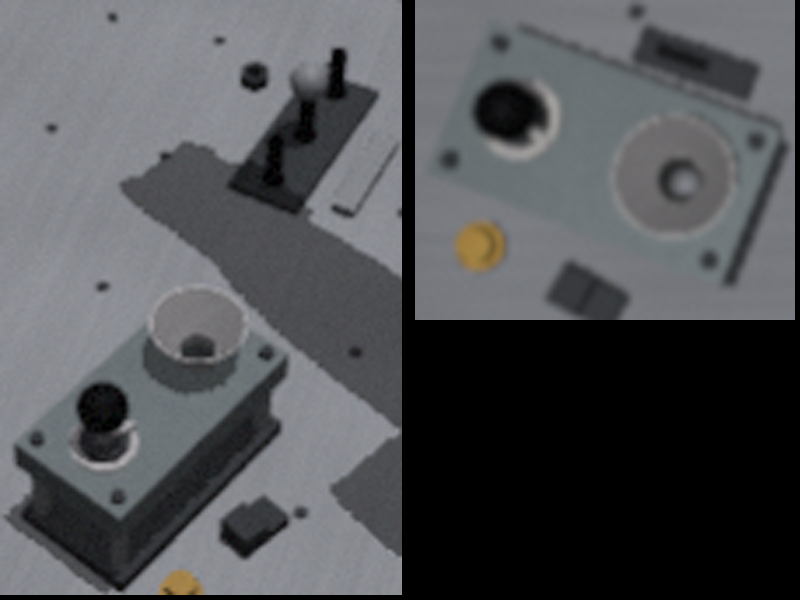

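The big ball is on its nest and both outer nests are empty. The funnel is empty too, and the ball in the throat now looks larger (nearer the camera), so the two are stacked. The pointer is still at the open position.

```bash
python3 -c "
from plant import r
print(r.hand_in())"
```

```text
the job is handed in; nothing more can be done
None
```

Job handed in with no verdict returned: the last pictures show the gate at its open stop, the larger ball on its nest and the nearby items in place, and both small balls appear stacked in the well (judged from the top view down the throat).

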